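Index the chasing turntable and hold its lock pin through both bushings

ROBOT

A 7-joint arm with a two-finger parallel gripper is mounted at the origin on the work surface. World frame = base frame: x ahead of the robot, y to its left, z up, the work surface at z = 0. Lengths are in mm, angles in rad, forces in N, time in s.
With the tool pointing down it reaches from about 425 to 875 mm from the base axis. Payload 4.7 kg.
Tool frame: the origin (TCP) lies on the front face of the gripper's body, between the roots of the fingers; the fingertips stand 73 mm ahead of it and the grasp point (between the pads) lies 54 mm ahead of it; z points along the fingers, y is the line along which they close (so a half turn about z gives the same grasp; the last joint's range is limited). The gripper opens to 85 mm and grips with 20 to 120 N. Pads are 22 mm wide; open, the fingers measure 114 mm over their backs; the gripper's body (76 mm by 85 mm) begins 54 mm behind the grasp point. The pads swing forward as they close: fully open they stand 13 mm farther back than shut.
Start: joints at [1.238, 0.321, -0.07, 1.45, 0.023, 1.371, -0.057], TCP at [220.911, -611.323, 303.949] pointing down, gripper open.
Joint ranges: [-2.86, 2.86], [-0.3, 2.09], [-1.38, 1.24], [0.06, 2.45], [-1.56, 4.7], [0.09, 2.05], [-2.69, 2.69]. Speed limits (rad/s): [2.57, 2.57, 3.14, 3.14, 3.14, 3.14, 3.14].

INTERFACE

Orientations are given as a unit quaternion [x, y, z, w].
In Python, from plant import readout, eyes, job gives the robot as it stands.
- The arm moves only by the tool step_arm, never from a script. Its argument "deltas" is a list of rows, each an object of numbers: "fingers": the closure, from -1 (fully open) to 1 (shut); "dx", "dy", "dz": the shift along the tool's x, y, z in cm; "turn": the turn about the tool's z in rad. In form: [{"fingers": .., "dx": .., "dy": .., "dz": .., "turn": ..}, ...]. A call has 1 to 20 rows; each row is the pose to reach, as a shift and turn from the pose commanded when the call began, along the tool's axes at that moment; what a row does not reach only later rows make up. A row lasts 1/10 s, in which the tool goes at most 50 mm and 8.59 degrees, less where a joint would pass 70% of its speed; a pose out of reach is approached as far as the arm can. A call with a gripper value outside its range is refused whole. The fingers move at their own pace and stop on an object; "force" is the grip in N (left out, the last holds). Time passes only in rows, so rows that repeat a pose let the fingers close. It gives the time, the measured TCP pose, the force, the opening and the grip force at its end, in the units of the state.
- readout.observe(): the state, without advancing time (a new reading comes with each control period).
- eyes.snapshot(name): name is "scene" or "top"; returns the picture (420x560x3 uint8, red, green, blue); there is no depth.
- eyes.camera_model(name): a dict with "fx", "fy", "cx", "cy" (pixels), "k1" (the pictures are not rectified: a ray, as slopes to the right and down, at radius r is drawn at 1 + k1 r^2 times it, then the intrinsics apply), "eye" and "rotation" of the camera in the world. Camera axes: x right, y down, z forward; pixel columns grow to the right and rows downward; lengths in mm; the calibration is good to about 2 mm. A picture is of the moment at which its call begins. camera_model takes no time and is no camera call.
- job.finish_job(): hands the job in; it is judged then, once.
The state is a dict: "t": time; "joints": joint angles; "joint_velocities": joint speeds; "tau": joint torques, N m; "tool_pos": TCP position; "tcp_rot": TCP orientation; "contact_force": force on the tool from outside, world axes, zero at the start; "moment": the same for the moment, N m; "width": opening from 0.0 (shut) to 1.0 (fully open); "gripper_force": force on a finger pad.
Only numpy, scipy, OpenCV 4.12 (cv2) and the standard library are available. Lean on these libraries where they do the work, as an engineer would, in place of code of your own. Each camera call takes 0.05 s, during which the arm holds its last target. There are 200 camera calls.

TASK

The brass bowl on the indexing turntable is due for its next side: turn the turntable clockwise (seen from above) by its upright knob until it comes up against its stop, so that the bushing in its ear lies under the bushing of the bracket. Then take the long handled lock pin (the tallest one, with a collar) out of the wooden stand and thread it from above through the bracket's bushing and on through the ear's bushing until its tip sticks out below, and finish while still holding it there in the gripper, hanging upright with its collar clear above the bracket and not resting on it. Leave the other two pins in the stand and everything else on the bench where they are.

Things in the scene. Friction and masses are not known exactly. Their poses are not given: they have to be found in the camera images.
- fixture: Fixed green frame of the turntable. Origin on the bench, on the turntable's vertical axis; z up. Its bracket stands towards its own -y: a post 44 wide, 134 mm high, from 155 to 185 mm from the axis, and a steel block (44 x 60 mm, from 106 to 134 mm high) reaching inward over the ear. A bench bar 12 mm high runs below the bushings from the axis to the post.
- plate (a joint): Angle of the turntable (rad): grows clockwise seen from above, up to its hard stop at 1.2, where the two bushings line up; stays where left (about 2 N at the knob moves it). Steel disc 184 mm across, top 65 mm above the bench, a brass bowl (124 mm across, rim 117 mm above the bench) clamped in its middle, a square ear with a bushing and, across from it, an arm with the knob.
- knob (a point): Grip point of the turntable's knob, on the knob's vertical axis, 115 mm above the bench and 125 mm from the turntable's axis. The knob is an upright dark wooden cylinder of 22 mm diameter, from 87 to 135 mm above the bench, on a 12 mm steel stem; it does not spin on its stem. It moves with the turntable.
- upper_bush (a point): Centre of the upper mouth of the bracket's bushing, in the top face of the bracket, 134 mm above the bench, 125 mm from the turntable's axis. Vertical through bore of 15 mm diameter, 28 mm long. Its axes are the fixture's (z up).
- lower_bush (a point): Centre of the upper mouth of the bushing in the turntable's ear, 70 mm above the bench, 125 mm from the turntable's axis. Vertical through bore of 15 mm diameter, 24 mm long (the ear is a 44 mm square block, underside 46 mm above the bench). It moves with the turntable; its z is up.
- pin: The lock pin, loose, upright in one of the stand's holes. Origin at the centre of its lower tip, z along it to the handle. Steel shank 12 mm in diameter, tapering to 5 mm over the last 12 mm; collar 28 mm across from 118 to 124 mm above the tip; pale wood cylindrical handle 24 mm in diameter from 124 to 184 mm. About 0.16 kg. In the stand its tip is 10 mm and its top 194 mm above the bench.
- pin_grip (a point): Grip point on the axis of the lock pin's handle, 154 mm above the tip (36 mm above the underside of the collar).
- pin_collar (a point): Centre of the underside of the lock pin's collar, 118 mm above its tip.
- stand: Fixed wooden block that holds the pins: 190 mm (its x) by 70 mm (its y), 70 mm high. Origin at the centre of its underside. Three holes of 15 mm diameter, 60 mm deep, in a row along its x, 60 mm apart, the middle one at its centre.
- short_pin: Bystander, to be left in the stand: a pin like the lock pin, with the same collar and handle, but its shank is only 72 mm long (top 148 mm above the bench). Origin at its tip.
- drift: Bystander, to be left in the stand: a plain steel bar of 12 mm diameter, 130 mm long, without collar or handle. Origin at its lower tip.
- bowl: Bystander: loose brass bowl, 100 mm across, 60 mm high. Origin at the centre of its underside.
- hammer: Bystander: hammer with a wooden handle, 260 mm long, lying on the bench.
- scraper: Bystander: scraper with a green handle, 200 mm long, lying on the bench.
- wrench: Bystander: steel wrench, 180 mm long, lying flat.
- ring: Bystander: brass ring, 64 mm across, 14 mm high, lying flat.
- tin: Bystander: small steel tin, 60 mm across, 75 mm high. Origin at the centre of its underside.
There are look-alikes about, which are no part of the job. What is shaped like the pin but red is not meant.

How it is judged (in metres and radians):
On the way, in this order (a step that is already met when the one before it is completed fails the run):
1. the turntable has been turned clockwise up against its stop (value of joint plate above 1.17 rad), for 0.2 s.
2. the lock pin's tip has entered the bracket's bushing from above (z of pin_collar in the frame of upper_bush above 0 m and z of pin in the frame of upper_bush below -0.008 m and horizontal distance between pin and upper_bush below 0.007 m), for 0.05 s.
At the end, for the whole second after the job is handed in: Turntable at its stop (above 1.17 rad); pin upright within 0.06 rad, tip 3 mm or more below the ear and within 6 mm of its bore axis, collar within 6 mm of the bracket's bore axis and 2 mm or more above the bracket; gripped with over 1 N, at rest (value of joint plate above 1.17 rad and z of pin in the frame of lower_bush below -0.027 m and horizontal distance between pin and lower_bush below 0.006 m and horizontal distance between pin_collar and upper_bush below 0.006 m and z of pin_collar in the frame of upper_bush above 0.002 m and angle between the z axis of pin and the z axis of fixture, either way round below 0.06 rad and contact force between the fingers and pin above 1 N and linear speed of pin below 0.02 m/s); the arm keeps its last pose, push and grip.
It fails at once if another pin is pulled out or moved by more than 25 mm (distance of any of short_pin, drift from where it was at the start of the episode above 0.025 m).
It fails at once if a bystander on the bench is moved by more than 30 mm (distance of any of bowl, hammer, scraper, wrench, ring, tin from where it was at the start of the episode above 0.03 m).
It also fails if it takes over 64 s, if anything falls off the work surface, if the arm or the gripper's body presses on something with over 40 N, if the wrist force passes 120 N, or if a joint passes its speed limit or range.

## Working session

There is one attempt and no reset: what is moved stays moved. The work goes in short steps, Python scripts to look and compute and a tool call to move; the robot and the scene stay as the last step left them, time stands still between calls to the robot, and variables do not carry over. Pictures are saved under pics/ and viewed, at most 10 in all, crops included, and the job is handed in when it is done.

Besides the shell and the picture viewer there is one more tool, called after ">>>" by a JSON object that holds its "op" and its "data". step_arm: Moves the arm, as the interface text tells. Its arguments: {"type":"object","properties":{"deltas":{"type":"array"},"force":{"type":"number"}},"required":["deltas"]}

```bash
mkdir -p pics
cat > h.py <<'E'
import numpy as np, cv2
from plant import readout, eyes, job
def ray(name,u,v):
    m=eyes.camera_model(name); x=(u-m['cx'])/m['fx']; y=(v-m['cy'])/m['fy']
    d=np.hypot(x,y); r=d
    for _ in range(30): r=d/(1+m['k1']*r*r)
    s=r/d if d>0 else 1
    return np.array(m['eye'],float), np.array(m['rotation'],float).reshape(3,3)@np.array([x*s,y*s,1])
def at(name,u,v,z):
    e,d=ray(name,u,v); return (e+d*(z-e[2])/d[2]).round(1)
def proj(name,P):
    m=eyes.camera_model(name); c=np.array(m['rotation'],float).reshape(3,3).T@(np.array(P,float)-m['eye'])
    x,y=c[:2]/c[2]; k=1+m['k1']*(x*x+y*y)
    return np.array([m['fx']*x*k+m['cx'],m['fy']*y*k+m['cy']]).round(1)
def snap(name,fn,crop=None,s=1):
    im=eyes.snapshot(name)[:,:,::-1]
    if crop: a,b,c,d=crop; im=im[b:d,a:c]
    cv2.imwrite('pics/'+fn,cv2.resize(np.ascontiguousarray(im),None,fx=s,fy=s,interpolation=cv2.INTER_CUBIC))
E
python3 - <<'E'
from h import *
snap('top','t0.png',None,1.42); snap('scene','s0.png',None,1.42)
for n in('top','scene'): print(eyes.camera_model(n))
print(readout.observe())
E
```

```text
{'fx': 411.84590609019824, 'fy': 411.84590609019824, 'cx': 275.4278873125915, 'cy': 202.73187826564373, 'k1': -0.04749621537346914, 'eye': array([ 464.36246284,  -20.937986  , 1155.01633869]), 'rotation': array([ 0.70765085, -0.7049921 ,  0.04017419, -0.02454489])}
{'fx': 486.11737689411115, 'fy': 486.11737689411115, 'cx': 276.2587768553826, 'cy': 204.66169163486714, 'k1': 0.05140037334353611, 'eye': array([1120.6096381 , -203.84260115,  983.43627936]), 'rotation': array([ 0.77500867,  0.55492433, -0.18163085, -0.24172462])}
{'t': 0.1, 'joints': array([ 1.23809087,  0.32172398, -0.07009437,  1.45156681,  0.02262993,
        1.37077327, -0.0568901 ]), 'joint_velocities': array([-0.00048568, -0.00213591, -0.00023379, -0.00327039,  0.00056239,
        0.00098909,  0.00199926]), 'tau': array([-6.63617047e-04, -4.94880760e+01, -3.84168690e-01, -3.15209877e+01,
        1.30015079e-02,  7.47020968e-03,  7.53386388e-06]), 'tool_pos': array([ 220.7704452 , -610.98185561,  302.9420731 ]), 'tcp_rot': array([ 9.84998443e-01,  1.72561174e-01, -2.03645548e-04, -8.17307854e-04]), 'contact_force': array([ 0.80375827, -0.19931722, -0.33920559]), 'moment': array([-0.00457619,  0.01912582,  0.04190038]), 'gripper_force': 0.0, 'width': 1.0002274050588618}
```

View pics/t0.png

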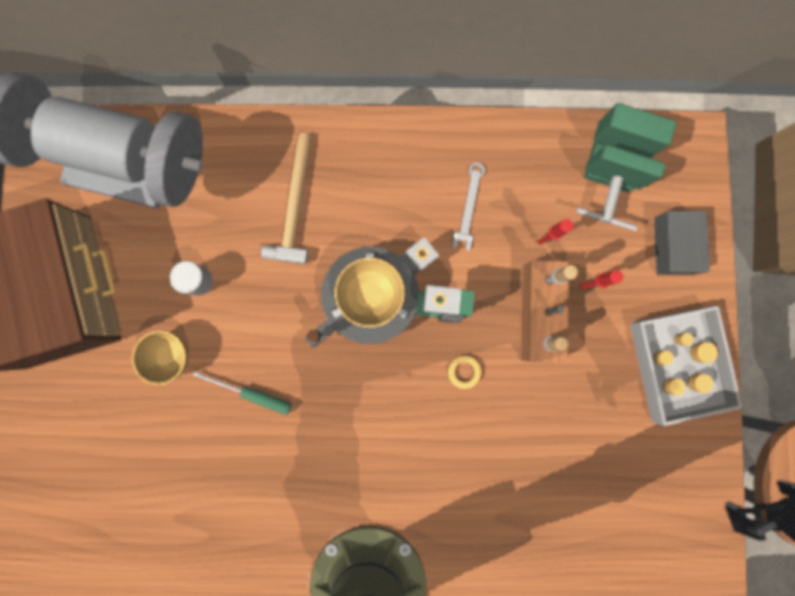

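View pics/s0.png

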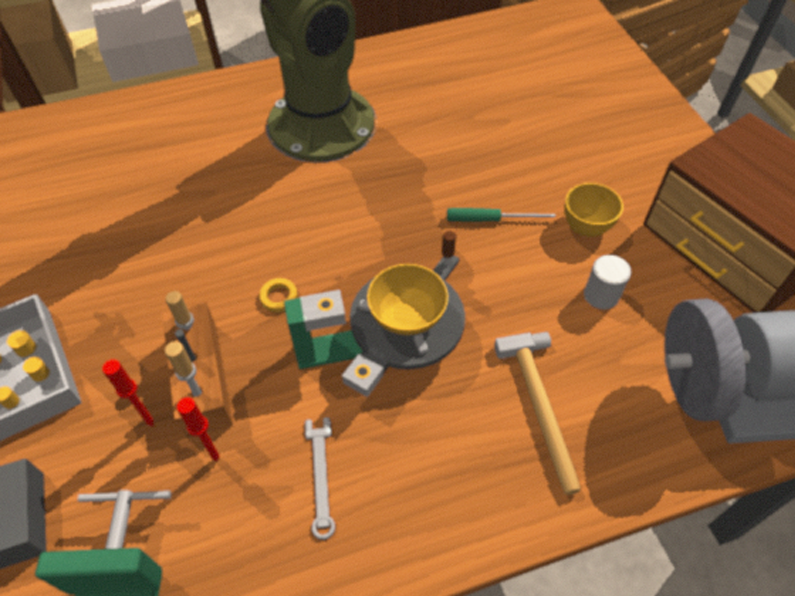

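The top view shows the turntable axis near (369,293), the knob at (316,337), the bracket at (441,300), the ear at (422,253), and two handled pins in the stand at (568,272) and (558,344), scaled x1.42. I need finer crops before measuring.

```bash
sed -i "s/^import numpy.*/&\nfrom scipy.spatial.transform import Rotation as R/; s/np.array(m\['rotation'\],float).reshape(3,3)/R.from_quat(m['rotation']).as_matrix()/" h.py
python3 - <<'E'
from h import *
snap('top','t1.png',(210,165,410,265),4); snap('scene','s1.png',(100,155,300,300),4)
E
```

```text
(no output)
```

View pics/t1.png

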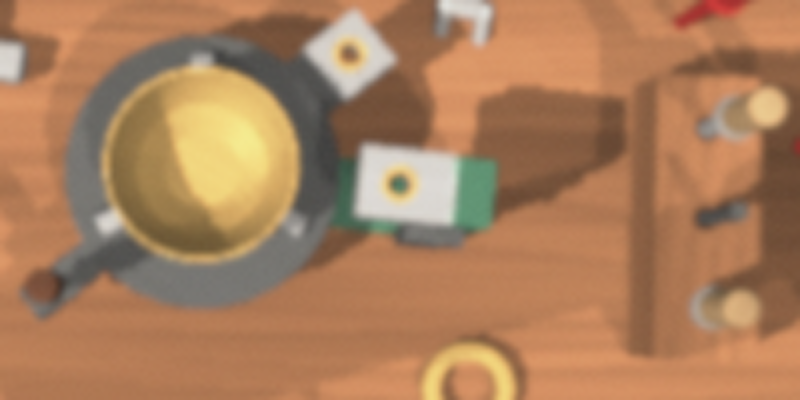

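View pics/s1.png

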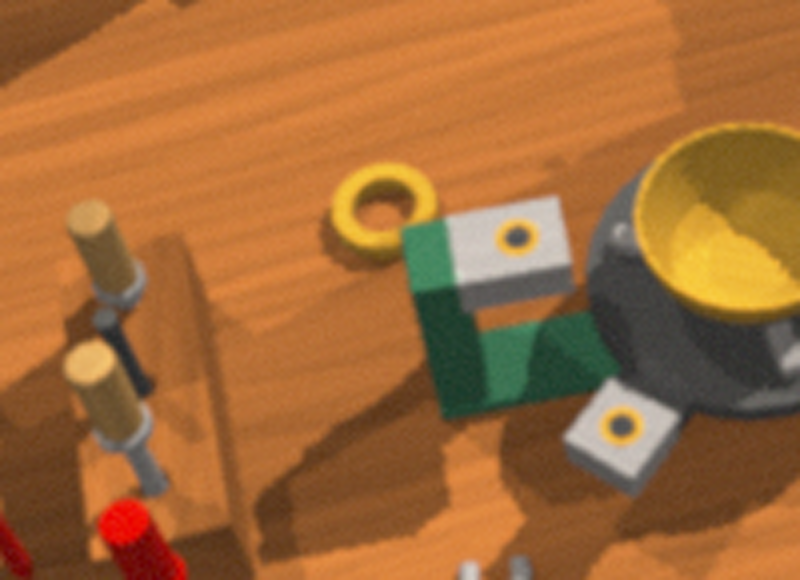

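The tall pin is the upper one in the top crop (handle top at (767,107)); its shank shows in the scene crop, top at (91,362). The bracket bushing is at (400,184) top and (517,237) scene, the ear bushing at (349,54) and (621,426), the knob at (43,286), the drift top at (735,210) and the short pin top at (741,308).

Run:
```python
from h import *
T=lambda x,y,z: at('top',210+(x+.5)/4-.5,165+(y+.5)/4-.5,z)
S=lambda x,y,z: at('scene',100+(x+.5)/4-.5,155+(y+.5)/4-.5,z)
for n,t,s,z in [('upper',(400,184),(517,237),134),('lower',(349,54),(621,426),70),('pin',(767,107),(91,362),194),('short',(741,308),(91,217),148),('drift',(735,210),(108,318),140)]:
    print(n,T(*t,z),S(*s,z))
print('knob',T(43,286,135),'axis(bowl rim)',T(201,164,117),'disc?')
print('collar low pin', T(735,119,134))
```

```text
upper [ 538.8 -128.7  134. ] [ 538.9 -126.1  134. ]
lower [ 630.2 -101.8   70. ] [ 630.4 -100.    70. ]
pin [ 581.2 -341.4  194. ] [ 583.1 -339.1  194. ]
short [ 462.1 -337.5  148. ] [ 463.5 -334.3  148. ]
drift [ 523.  -337.5  140. ] [ 523.1 -336.5  140. ]
knob [474.8  92.1 135. ] axis(bowl rim) [552.2  -4.5 117. ] disc?
collar low pin [ 580.7 -340.8  134. ]
```

```bash
cat >> h.py <<'E'
def shift(c,psi,targets):
    "commanded TCP c (mm), tool-x heading psi (deg); targets (x,y,z,heading) -> dx,dy,dz in cm, turn in rad; tool pointing down"
    a=np.radians(psi); X=np.array([np.cos(a),np.sin(a),0]); Y=np.array([np.sin(a),-np.cos(a),0]); Z=np.array([0,0,-1])
    for t in targets:
        d=np.array(t[:3])-c
        print((np.array([d@X,d@Y,d@Z])/10).round(2), round(np.radians(psi-t[3]),3))
E
python3 - <<'E'
from h import *
from scipy.optimize import least_squares
def tri(a,b):
    e1,d1=ray('top',a[0]/1.42,a[1]/1.42); e2,d2=ray('scene',b[0]/1.42,b[1]/1.42)
    s=np.linalg.lstsq(np.c_[d1,-d2],e2-e1,rcond=None)[0]; p,q=e1+s[0]*d1,e2+s[1]*d2
    return ((p+q)/2).round(0),np.linalg.norm(p-q).round(1)
print('red near top/tip',tri((617,277),(187,405)),tri((582,289),(217,460)))
print('red far  top/tip',tri((567,227),(112,368)),tri((539,242),(152,424)))
# tool y heading 38.7 -> tool x heading 128.7
shift(np.array([220.911,-611.323,303.949]),19.87,[(450,-300,304,128.7),(474.5,93,250,128.7),(474.5,93,170,128.7)])
E
```

```text
red near top/tip (array([ 598., -400.,  113.]), np.float64(108.6)) (array([ 597., -405.,  -89.]), np.float64(114.2))
red far  top/tip (array([ 643., -358.,  262.]), np.float64(80.5)) (array([ 645., -357.,  109.]), np.float64(82.3))
[ 3.213e+01 -2.149e+01 -1.000e-02] -1.899
[ 47.79 -57.62   5.39] -1.899
[ 47.79 -57.62  13.39] -1.899
```

>>> {"op": "step_arm", "data": {"deltas": [{"fingers": -1,"dx": 32.1,"dy": -21.5,"dz": 0,"turn": -1.9},{"fingers": -1,"dx": 32.1,"dy": -21.5,"dz": 0,"turn": -1.9},{"fingers": -1,"dx": 32.1,"dy": -21.5,"dz": 0,"turn": -1.9},{"fingers": -1,"dx": 32.1,"dy": -21.5,"dz": 0,"turn": -1.9},{"fingers": -1,"dx": 32.1,"dy": -21.5,"dz": 0,"turn": -1.9},{"fingers": -1,"dx": 32.1,"dy": -21.5,"dz": 0,"turn": -1.9},{"fingers": -1,"dx": 32.1,"dy": -21.5,"dz": 0,"turn": -1.9},{"fingers": -1,"dx": 32.1,"dy": -21.5,"dz": 0,"turn": -1.9},{"fingers": -1,"dx": 47.8,"dy": -57.6,"dz": 5.4,"turn": -1.9},{"fingers": -1,"dx": 47.8,"dy": -57.6,"dz": 5.4,"turn": -1.9},{"fingers": -1,"dx": 47.8,"dy": -57.6,"dz": 5.4,"turn": -1.9},{"fingers": -1,"dx": 47.8,"dy": -57.6,"dz": 5.4,"turn": -1.9},{"fingers": -1,"dx": 47.8,"dy": -57.6,"dz": 5.4,"turn": -1.9},{"fingers": -1,"dx": 47.8,"dy": -57.6,"dz": 5.4,"turn": -1.9},{"fingers": -1,"dx": 47.8,"dy": -57.6,"dz": 5.4,"turn": -1.9},{"fingers": -1,"dx": 47.8,"dy": -57.6,"dz": 5.4,"turn": -1.9},{"fingers": -1,"dx": 47.8,"dy": -57.6,"dz": 5.4,"turn": -1.9},{"fingers": -1,"dx": 47.8,"dy": -57.6,"dz": 5.4,"turn": -1.9},{"fingers": -1,"dx": 47.8,"dy": -57.6,"dz": 5.4,"turn": -1.9},{"fingers": -1,"dx": 47.8,"dy": -57.6,"dz": 5.4,"turn": -1.9}], "force": 25}}

```text
t: 2.2
tool_pos: [474.9, 91.1, 249.9]
tcp_rot: [0.434, 0.901, -0.0, 0.0]
contact_force: [0.2, -0.5, 0.5]
width: 1.002
gripper_force: 0.0
```

Run:
```python
from h import *
def tri(a,b):
    e1,d1=ray('top',a[0]/1.42,a[1]/1.42); e2,d2=ray('scene',b[0]/1.42,b[1]/1.42)
    s=np.linalg.lstsq(np.c_[d1,-d2],e2-e1,rcond=None)[0]; p,q=e1+s[0]*d1,e2+s[1]*d2
    return ((p+q)/2).round(0),np.linalg.norm(p-q).round(1)
print(tri((617,277),(112,368)),tri((582,289),(152,424)))
print(tri((567,227),(187,405)),tri((539,242),(217,460)))
o=readout.observe(); q=o['tcp_rot']; print(o['tool_pos'],2*np.degrees(np.arctan2(q[1],q[0])),o['joints'].round(2))
# arc: axis
A=np.array([552.4,-4.3]); 
print('arc')
def k(a): return A+125*np.array([np.cos(np.radians(a)),np.sin(np.radians(a))])
shift(np.array([474.5,93,170]),128.7,[(*k(a),170,a) for a in np.arange(128.7,78,-5)])
```

```text
(array([ 575., -426.,  178.]), np.float64(5.3)) (array([ 571., -428.,   -5.]), np.float64(7.6))
(array([ 661., -341.,  177.]), np.float64(5.9)) (array([ 665., -341.,    1.]), np.float64(5.1))
[474.88937096  91.14009307 249.8839906 ] 128.56259741251313 [ 0.57  0.04 -0.83  1.9   0.03  1.21  0.41]
arc
[ 0.04 -0.    0.  ] 0.0
[-0.01  1.09  0.  ] 0.087
[-0.15  2.17  0.  ] 0.175
[-0.39  3.23  0.  ] 0.262
[-0.72  4.27  0.  ] 0.349
[-1.14  5.28  0.  ] 0.436
[-1.64  6.25  0.  ] 0.524
[-2.22  7.17  0.  ] 0.611
[-2.89  8.03  0.  ] 0.698
[-3.63  8.83  0.  ] 0.785
[-4.43  9.57  0.  ] 0.873
```

>>> {"op": "step_arm", "data": {"deltas": [{"fingers": -0.3,"dx": 0,"dy": 0,"dz": 4,"turn": 0},{"fingers": -0.3,"dx": 0,"dy": 0,"dz": 8,"turn": 0},{"fingers": -0.3,"dx": 0,"dy": 0,"dz": 8,"turn": 0},{"fingers": -0.3,"dx": 0,"dy": 0,"dz": 8,"turn": 0},{"fingers": 1,"dx": 0,"dy": 0,"dz": 8,"turn": 0},{"fingers": 1,"dx": 0,"dy": 0,"dz": 8,"turn": 0},{"fingers": 1,"dx": 0,"dy": 0,"dz": 8,"turn": 0},{"fingers": 1,"dx": 0,"dy": 0,"dz": 8,"turn": 0},{"fingers": 1,"dx": 0,"dy": 0,"dz": 8,"turn": 0},{"fingers": 1,"dx": 0,"dy": 0,"dz": 8,"turn": 0}], "force": 25}}

```text
t: 3.2
tool_pos: [476.1, 93.0, 171.9]
tcp_rot: [0.433, 0.902, 0.001, 0.002]
contact_force: [0.0, -0.3, 6.9]
width: 0.248
gripper_force: 24.8
```

>>> {"op": "step_arm", "data": {"deltas": [{"fingers": 1,"dx": 0,"dy": 1.1,"dz": 0,"turn": 0.087},{"fingers": 1,"dx": -0.15,"dy": 2.17,"dz": 0,"turn": 0.175},{"fingers": 1,"dx": -0.39,"dy": 3.23,"dz": 0,"turn": 0.262},{"fingers": 1,"dx": -0.72,"dy": 4.27,"dz": 0,"turn": 0.349},{"fingers": 1,"dx": -1.14,"dy": 5.28,"dz": 0,"turn": 0.436},{"fingers": 1,"dx": -1.64,"dy": 6.25,"dz": 0,"turn": 0.524},{"fingers": 1,"dx": -2.22,"dy": 7.17,"dz": 0,"turn": 0.611},{"fingers": 1,"dx": -2.89,"dy": 8.03,"dz": 0,"turn": 0.698},{"fingers": 1,"dx": -3.63,"dy": 8.83,"dz": 0,"turn": 0.785},{"fingers": 1,"dx": -3.63,"dy": 8.83,"dz": 0,"turn": 0.785},{"fingers": 1,"dx": -3.63,"dy": 8.83,"dz": 0,"turn": 0.785}]}}

```text
t: 4.3
tool_pos: [565.9, 119.3, 171.5]
tcp_rot: [0.745, 0.667, -0.001, 0.0]
contact_force: [-5.5, -2.6, 8.8]
width: 0.253
gripper_force: 26.1
```

Run:
```python
from h import *
o=readout.observe(); p=o['tool_pos'][:2]-[552.4,-4.3]; print(o['tool_pos'],np.hypot(*p),np.degrees(np.arctan2(p[1],p[0])),o['contact_force'],o['moment'])
```

```text
[565.90810668 119.34301579 171.53545765] 124.37871320632895 83.76511396075041 [-5.46027482 -2.55245887  8.81316306] [-0.43651867  1.1263312  -0.24180006]
```

>>> {"op": "step_arm", "data": {"deltas": [{"fingers": 1,"dx": 0,"dy": 0.4,"dz": 0,"turn": 0.03},{"fingers": 1,"dx": 0,"dy": 0.8,"dz": 0,"turn": 0.05},{"fingers": 1,"dx": 0,"dy": 0.8,"dz": 0,"turn": 0.05},{"fingers": 1,"dx": 0,"dy": 0.8,"dz": 0,"turn": 0.05},{"fingers": 1,"dx": 0,"dy": 0.8,"dz": 0,"turn": 0.05}]}}

```text
t: 4.8
tool_pos: [566.7, 119.2, 171.2]
tcp_rot: [0.76, 0.65, -0.009, -0.004]
contact_force: [-28.6, -4.2, 27.1]
width: 0.254
gripper_force: 32.3
```

Run:
```python
from h import *
o=readout.observe(); p=o['tool_pos'][:2]-[552.4,-4.3]; print(o['tool_pos'],np.hypot(*p),np.degrees(np.arctan2(p[1],p[0])),o['contact_force'],o['moment'])
```

```text
[566.74485231 119.24956204 171.20716149] 124.37953637517575 83.37726632339249 [-28.62481267  -4.21015092  27.09297994] [-0.81321472  5.53869196  0.27924859]
```

>>> {"op": "step_arm", "data": {"deltas": [{"fingers": 1,"dx": 0,"dy": -0.4,"dz": 0,"turn": -0.03},{"fingers": 1,"dx": 0,"dy": -0.5,"dz": 0,"turn": -0.04},{"fingers": -0.3,"dx": 0,"dy": -0.6,"dz": 0,"turn": -0.04},{"fingers": -0.3,"dx": 0,"dy": -0.6,"dz": 0,"turn": -0.04},{"fingers": -0.3,"dx": 0,"dy": -0.6,"dz": 0,"turn": -0.04},{"fingers": -0.3,"dx": 0,"dy": -0.6,"dz": -3,"turn": -0.04},{"fingers": -0.3,"dx": 0,"dy": -0.6,"dz": -8,"turn": -0.04},{"fingers": -0.3,"dx": 0,"dy": -0.6,"dz": -14,"turn": -0.04},{"fingers": -0.3,"dx": 0,"dy": -0.6,"dz": -14,"turn": -0.04},{"fingers": -0.3,"dx": 0,"dy": -0.6,"dz": -14,"turn": -0.04}]}}

```text
t: 5.8
tool_pos: [569.5, 120.3, 312.3]
tcp_rot: [0.748, 0.664, 0.002, 0.001]
contact_force: [-0.1, 0.2, 0.2]
width: 0.652
gripper_force: 0.0
```

Run:
```python
from h import *
snap('scene','s2.png',(140,130,340,280),4)
o=readout.observe(); q=o['tcp_rot']; print(o['tool_pos'],2*np.degrees(np.arctan2(q[1],q[0])),o['width'],o['contact_force'])
```

```text
[568.56165189 119.79336185 309.93348668] 83.16833917985697 0.6510097236630276 [ 0.30933165 -0.48082765 -0.86496965]
```

View pics/s2.png

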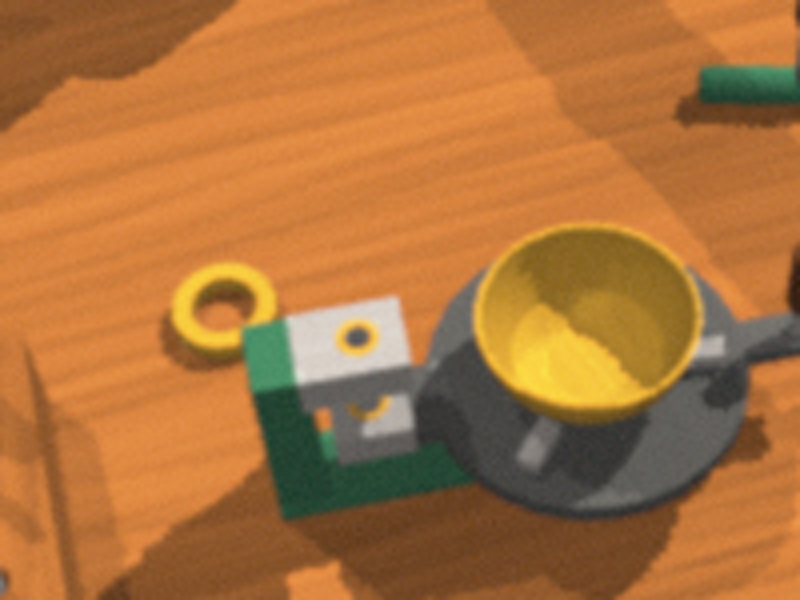

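The ear now sits under the bracket, with the bracket bushing at (357,337) and the ear's ring just visible below it at (370,405). Next is the pin.

Run:
```python
from h import *
shift(np.array([568.1,120.0,310]),83.15,[(582.2,-340.2,320,0),(582.2,-340.2,218,0)])
```

```text
[-45.52   6.89  -1.  ] 1.451
[-45.52   6.89   9.2 ] 1.451
```

>>> {"op": "step_arm", "data": {"deltas": [{"fingers": -0.3,"dx": -45.5,"dy": 6.9,"dz": -1,"turn": 1.451},{"fingers": -0.3,"dx": -45.5,"dy": 6.9,"dz": -1,"turn": 1.451},{"fingers": -0.3,"dx": -45.5,"dy": 6.9,"dz": -1,"turn": 1.451},{"fingers": -0.3,"dx": -45.5,"dy": 6.9,"dz": -1,"turn": 1.451},{"fingers": -0.3,"dx": -45.5,"dy": 6.9,"dz": -1,"turn": 1.451},{"fingers": -0.3,"dx": -45.5,"dy": 6.9,"dz": -1,"turn": 1.451},{"fingers": -0.3,"dx": -45.5,"dy": 6.9,"dz": -1,"turn": 1.451},{"fingers": -0.3,"dx": -45.5,"dy": 6.9,"dz": -1,"turn": 1.451},{"fingers": -0.3,"dx": -45.5,"dy": 6.9,"dz": -1,"turn": 1.451},{"fingers": -0.3,"dx": -45.5,"dy": 6.9,"dz": -1,"turn": 1.451},{"fingers": -0.3,"dx": -45.5,"dy": 6.9,"dz": -1,"turn": 1.451},{"fingers": -0.3,"dx": -45.5,"dy": 6.9,"dz": -1,"turn": 1.451},{"fingers": -0.3,"dx": -45.5,"dy": 6.9,"dz": -1,"turn": 1.451},{"fingers": -0.3,"dx": -45.5,"dy": 6.9,"dz": -1,"turn": 1.451}]}}

```text
t: 7.25
tool_pos: [583.4, -337.9, 319.8]
tcp_rot: [1.0, 0.002, -0.0, -0.0]
contact_force: [0.1, 0.2, -0.6]
width: 0.649
gripper_force: 0.0
```

Run:
```python
from h import *
o=readout.observe(); q=o['tcp_rot']; print(o['tool_pos'],2*np.degrees(np.arctan2(q[1],q[0])),o['width'],o['joints'].round(2),R.from_quat(q).as_matrix()[:,2])
```

```text
[ 583.37952496 -337.94791195  319.82824848] 0.28278866943408715 0.6487040855296392 [ 0.7   0.38 -0.29  1.35  0.11  1.42 -1.15] [-3.44819206e-05  6.12256787e-04 -9.99999812e-01]
```

>>> {"op": "step_arm", "data": {"deltas": [{"fingers": -0.3,"dx": -0.1,"dy": 0.1,"dz": 4,"turn": 0},{"fingers": -0.3,"dx": -0.1,"dy": 0.1,"dz": 8,"turn": 0},{"fingers": -0.3,"dx": -0.1,"dy": 0.1,"dz": 10.2,"turn": 0},{"fingers": -0.3,"dx": -0.1,"dy": 0.1,"dz": 10.2,"turn": 0},{"fingers": -0.3,"dx": -0.1,"dy": 0.1,"dz": 10.2,"turn": 0}]}}

```text
t: 7.75
tool_pos: [582.3, -340.4, 218.8]
tcp_rot: [1.0, 0.001, 0.0, 0.0]
contact_force: [1.0, 0.4, 0.5]
width: 0.65
gripper_force: 0.0
```

Run:
```python
from h import *
o=readout.observe(); print(o['tool_pos'],o['contact_force'])
snap('scene','s3.png',(80,170,260,300),4.4)
```

```text
[ 582.27850632 -340.42062767  218.75649924] [1.02173643 0.40433794 0.51327048]
```

View pics/s3.png

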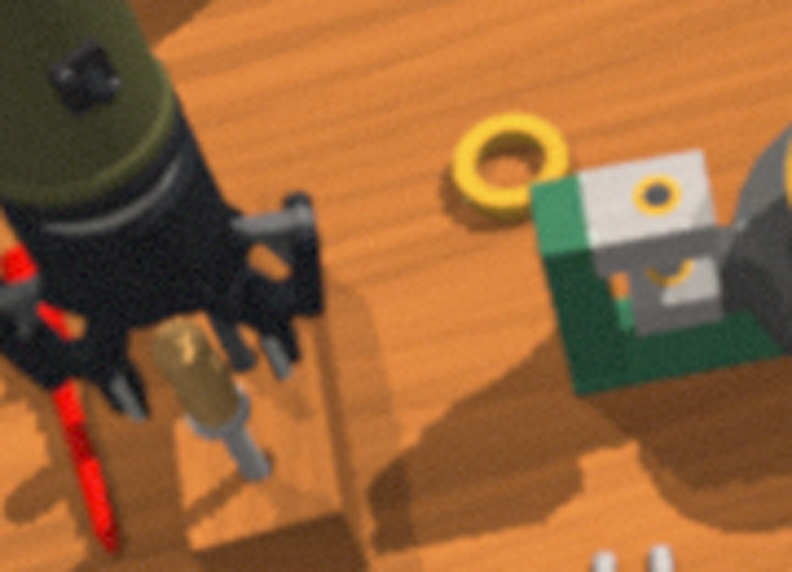

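Handle at about (205,375) sits between the fingertips at (135,410) and (290,375), so I can close and lift.

>>> {"op": "step_arm", "data": {"deltas": [{"fingers": 1,"dx": 0,"dy": 0,"dz": 0,"turn": 0},{"fingers": 1,"dx": 0,"dy": 0,"dz": 0,"turn": 0},{"fingers": 1,"dx": 0,"dy": 0,"dz": 0,"turn": 0},{"fingers": 1,"dx": 0,"dy": 0,"dz": 0,"turn": 0},{"fingers": 1,"dx": 0,"dy": 0,"dz": 0,"turn": 0},{"fingers": 1,"dx": 0,"dy": 0,"dz": 0,"turn": 0},{"fingers": 1,"dx": 0,"dy": 0,"dz": -2,"turn": 0},{"fingers": 1,"dx": 0,"dy": 0,"dz": -4,"turn": 0},{"fingers": 1,"dx": 0,"dy": 0,"dz": -6,"turn": 0},{"fingers": 1,"dx": 0,"dy": 0,"dz": -8,"turn": 0},{"fingers": 1,"dx": 0,"dy": 0,"dz": -11,"turn": 0},{"fingers": 1,"dx": 0,"dy": 0,"dz": -14,"turn": 0},{"fingers": 1,"dx": 0,"dy": 0,"dz": -15.2,"turn": 0},{"fingers": 1,"dx": 0,"dy": 0,"dz": -15.2,"turn": 0},{"fingers": 1,"dx": 0,"dy": 0,"dz": -15.2,"turn": 0}], "force": 50}}

```text
t: 9.3
tool_pos: [581.4, -340.9, 368.0]
tcp_rot: [1.0, 0.0, -0.001, -0.001]
contact_force: [1.3, -0.6, -2.5]
width: 0.266
gripper_force: 49.2
```

Run:
```python
from h import *
o=readout.observe(); print(o['tool_pos'],o['contact_force'],o['width'])
shift(np.array([581.3,-341.4,370]),0.0,[(538.8,-170,370,0),(538.8,-127.5,370,0)])
```

```text
[ 581.40268431 -340.92897517  368.04785576] [ 1.33853302 -0.60753328 -2.48715152] 0.2664473450585486
[ -4.25 -17.14   0.  ] 0.0
[ -4.25 -21.39   0.  ] 0.0
```

>>> {"op": "step_arm", "data": {"deltas": [{"fingers": 1,"dx": -1,"dy": -4,"dz": 0,"turn": 0},{"fingers": 1,"dx": -2,"dy": -8,"dz": 0,"turn": 0},{"fingers": 1,"dx": -3,"dy": -12,"dz": 0,"turn": 0},{"fingers": 1,"dx": -4,"dy": -16,"dz": 0,"turn": 0},{"fingers": 1,"dx": -4.25,"dy": -19,"dz": 0,"turn": 0},{"fingers": 1,"dx": -4.25,"dy": -21.4,"dz": 0,"turn": 0},{"fingers": 1,"dx": -4.25,"dy": -21.4,"dz": 0,"turn": 0},{"fingers": 1,"dx": -4.25,"dy": -21.4,"dz": 0,"turn": 0},{"fingers": 1,"dx": -4.25,"dy": -21.4,"dz": 0,"turn": 0}]}}

```text
t: 10.2
tool_pos: [538.6, -128.8, 368.6]
tcp_rot: [1.0, -0.001, -0.001, 0.0]
contact_force: [0.6, -0.3, -1.4]
width: 0.269
gripper_force: 49.5
```

Run:
```python
from h import *
o=readout.observe(); print(o['tool_pos'],o['contact_force'],R.from_quat(o['tcp_rot']).as_matrix()[:,2])
x,y,z=o['tool_pos']
f=lambda p:(proj('scene',p)-[170,130]+.5)*6-.5
print('bush',f((538.8,-127.4,134)),'tip',f((x,y,z-208)),'collar',f((x,y,z-90)))
snap('scene','s4.png',(170,130,290,230),6)
```

```text
[ 538.64636588 -128.756102    368.61514526] [ 0.61944393 -0.33889329 -1.42638502] [-2.09876723e-03 -2.10474286e-04 -9.99997775e-01]
bush [352.3 506.5] tip [340.9 463.9] collar [303.7 246.7]
```

View pics/s4.png

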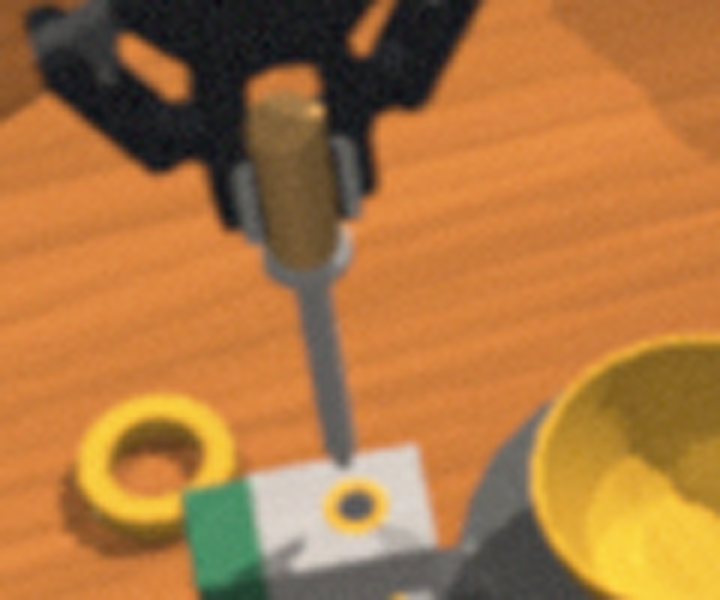

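The tip is at (342,465), matching its predicted (341,464), and the bushing is at (356,506), about 1 mm towards +y of my model. I'll shift 1.5 mm and descend part way, watching the force.

>>> {"op": "step_arm", "data": {"deltas": [{"fingers": 1,"dx": 0,"dy": -0.15,"dz": 0,"turn": 0},{"fingers": 1,"dx": 0,"dy": -0.15,"dz": 1,"turn": 0},{"fingers": 1,"dx": 0,"dy": -0.15,"dz": 2,"turn": 0},{"fingers": 1,"dx": 0,"dy": -0.15,"dz": 3,"turn": 0},{"fingers": 1,"dx": 0,"dy": -0.15,"dz": 3.5,"turn": 0},{"fingers": 1,"dx": 0,"dy": -0.15,"dz": 4,"turn": 0},{"fingers": 1,"dx": 0,"dy": -0.15,"dz": 4.5,"turn": 0},{"fingers": 1,"dx": 0,"dy": -0.15,"dz": 4.5,"turn": 0},{"fingers": 1,"dx": 0,"dy": -0.15,"dz": 4.5,"turn": 0}]}}

```text
t: 11.15
tool_pos: [539.2, -125.6, 325.0]
tcp_rot: [1.0, 0.0, 0.0, 0.0]
contact_force: [-0.5, -0.1, -1.8]
width: 0.27
gripper_force: 49.5
```

Run:
```python
from h import *
o=readout.observe(); print(o['tool_pos'],o['contact_force'],o['moment'])
```

```text
[ 539.16936722 -125.61602185  325.0281784 ] [-0.48003219 -0.06765416 -1.78850484] [ 0.02130434  0.02972153 -0.02606815]
```

Inside the bushing with no contact force, so I'll continue, to tip at about 32 mm.

>>> {"op": "step_arm", "data": {"deltas": [{"fingers": 1,"dx": 0,"dy": 0.05,"dz": 1,"turn": 0},{"fingers": 1,"dx": 0,"dy": 0.05,"dz": 2,"turn": 0},{"fingers": 1,"dx": 0,"dy": 0.05,"dz": 3,"turn": 0},{"fingers": 1,"dx": 0,"dy": 0.05,"dz": 4,"turn": 0},{"fingers": 1,"dx": 0,"dy": 0.05,"dz": 4.5,"turn": 0},{"fingers": 1,"dx": 0,"dy": 0.05,"dz": 5,"turn": 0},{"fingers": 1,"dx": 0,"dy": 0.05,"dz": 5.5,"turn": 0},{"fingers": 1,"dx": 0,"dy": 0.05,"dz": 6,"turn": 0},{"fingers": 1,"dx": 0,"dy": 0.05,"dz": 6,"turn": 0}]}}

```text
t: 12.05
tool_pos: [538.8, -126.1, 264.2]
tcp_rot: [1.0, 0.0, -0.001, -0.0]
contact_force: [-0.7, 0.3, -1.8]
width: 0.267
gripper_force: 49.5
```

Run:
```python
from h import *
o=readout.observe(); print(o['tool_pos'],o['contact_force'],o['moment'])
```

```text
[ 538.80112193 -126.12549188  264.17124332] [-0.69303651  0.30294126 -1.83683581] [-0.01592297  0.05750063 -0.00963515]
```

Tip at about 56 mm, inside the ear with no forces. 24 mm more to go.

>>> {"op": "step_arm", "data": {"deltas": [{"fingers": 1,"dx": 0,"dy": 0,"dz": 0.6,"turn": 0},{"fingers": 1,"dx": 0,"dy": 0,"dz": 1.2,"turn": 0},{"fingers": 1,"dx": 0,"dy": 0,"dz": 1.8,"turn": 0},{"fingers": 1,"dx": 0,"dy": 0,"dz": 2.4,"turn": 0},{"fingers": 1,"dx": 0,"dy": 0,"dz": 2.4,"turn": 0},{"fingers": 1,"dx": 0,"dy": 0,"dz": 2.4,"turn": 0},{"fingers": 1,"dx": 0,"dy": 0,"dz": 2.4,"turn": 0}]}}

```text
t: 12.75
tool_pos: [539.2, -126.1, 241.1]
tcp_rot: [1.0, 0.0, 0.0, 0.0]
contact_force: [-0.3, 0.1, -2.0]
width: 0.269
gripper_force: 49.5
```

Run:
```python
from h import *
o=readout.observe(); print(o['tool_pos'],o['contact_force'],o['moment'],o['gripper_force'])
x,y,z=o['tool_pos']; f=lambda p:(proj('scene',p)-[170,130]+.5)*6-.5
print('tip',f((x,y,z-208)),'collar',f((x,y,z-90)))
snap('scene','s5.png',(170,130,290,230),6)
```

```text
[ 539.20478334 -126.14143639  241.13242172] [-0.27186514  0.10659696 -1.99952304] [-0.05326067  0.07195131 -0.03527864] 49.501163363456726
tip [380.5 655.3] collar [351.1 478.9]
```

View pics/s5.png

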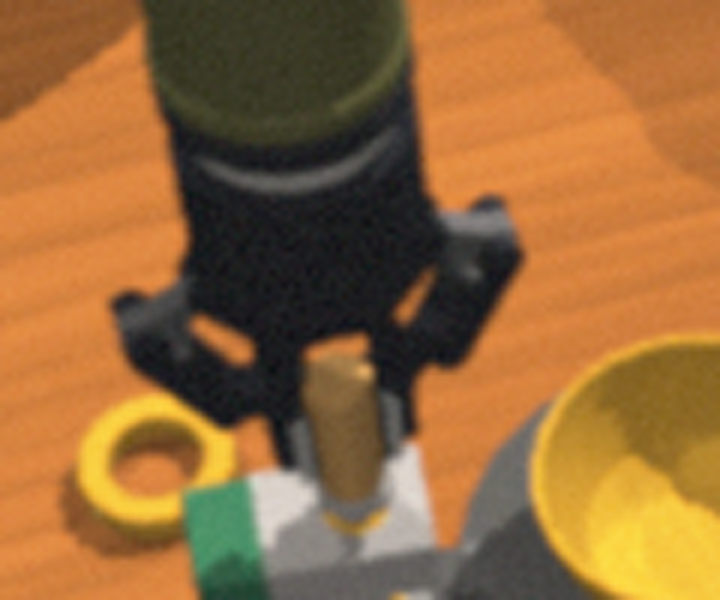

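The collar's front edge is at about (355,513) as predicted, above the bushing ring at (355,522), so it is about 17 mm clear of the bracket. The pin is upright and unloaded.

```bash
python3 -c "
from plant import job
print(job.finish_job())"
```

```text
the job is handed in; nothing more can be done
None
```

The job is handed in, result not reported: the turntable is against its stop and the gripper holds the lock pin upright through both bushings, its tip about 13 mm below the ear and its collar about 17 mm above the bracket (both worked out from the arm's pose); I saw no contact with anything else.

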